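# Press a wooden plug home with ratchet tongs, then release them

### The job

Press the proud plug fully home in its block with the bench-mounted ratchet tongs: push the movable handle towards the fixed one with a firm 20 N, never more than 25 N, until the plug's head seats, and take your hand off so that the ratchet alone holds it pressed. Then release the ratchet by pressing the handle down, sideways to its swing, and bring it back until the tongs stand fully open, the plug staying home; take your hand away.

Things in the scene. Friction and masses are not known exactly. Their poses are not given: they have to be found in the camera images.
- tongs: Scissor-like steel ratchet tongs lying level on a plywood board (150 x 180 x 12 mm) screwed to the bench. Origin on the bench under the pivot. Axes: +y from the pivot to the jaws, -y to the two handles, x from the movable handle (-x side) to the fixed one (+x side), z up.
- pivot (a point): Top of the tongs' pivot pin, 50 mm above the bench; the movable half turns about the vertical through it. Axes as the tongs'.
- grip (a point): Centre of the wooden grip ending the movable handle: bar 18 wide, 22 high (28 to 50 mm above the bench), 58 long, free end 28 mm beyond this point, nothing under it. 181 mm from the pivot; at (-77, -164) mm in the tongs' axes when open. It swings about the pivot, +x to close, its axes turning with it (its bar lies along the tongs' y at swing 0.32). Waxed smooth (friction 0.25). A spring opens it, 1 to 3 N.
- handle (a joint): Flex of the movable handle downwards, rad: 0 up, 0.09 at the lower stop, 13 mm down at the grip. At the grip: 10 N to start it, then 0.4 N per mm, a few N more while the tooth is loaded. The tooth leaves the toothed bar 3 to 4 mm down; 8 to 10 mm is a good press. Let up near closed, the tooth catches again, so move the grip 35 mm or more towards open while it is down.
- swing (a joint): Turn of the movable handle, rad: 0 fully open (its spring takes it there), growing as it closes, 0.47 the stop. The plug seats somewhere from 0.22 to 0.40, differing from run to run. Ratchet teeth act from 0.15 to 0.45, one each 0.017 rad: the tooth clicks over them when closing and keeps the handle from going back.
- rack (a point): Top of the toothed bar, above the closed movable handle: a bar 14 mm wide (along y) from the fixed handle over the movable one, ending 30 mm to -x of this point; underside 60, top 70 mm above the bench. The grip's centre lies 33 to 49 mm from its centre line.
- fixed_grip (a point): Centre of the fixed handle's wooden grip, 18 mm wide, 60 mm long, top 46 mm above the bench, 40 mm to +x of the pivot.
- plug (a joint): Depth of the plug, m: 0 = 12 mm proud, 0.012 = home, its head's underside on the block; starts 0.001 to 0.006. Dark mushroom plug, head 24 mm across, 7 thick, 40 mm above the bench, in a pale block 43 x 52 x 50 mm between the jaws, set a few mm nearer or farther each time. 10 N at the jaw move it, 4 N more at the grip. The robot itself need not touch block or plug.
- pad: Sprung steel pad, 18 mm across, on the movable jaw; it pushes the plug to -x of the tongs, 62 mm from the pivot. Once the plug is home the grip feels stiff, 1.5 to 2 N per mm. On letting go, up to one tooth (8 N at the grip) of the push is lost; over 27 N at the grip bruises the plug. Origin on the bench plane below the pad.

How it is judged:
On the way, in this order (a step that is already met when the one before it is completed fails the run):
1. the plug is home and the tongs alone press on it, nothing touching the tongs (value of joint plug above 0.0105 m and contact force between pad and anything else above 8 N and contact force between each of the fingers, the arm and tongs below 0.3 N), for 0.3 s.
2. the tongs are released and open (value of joint plug above 0.0105 m and value of joint swing below 0.04 rad), for 0.2 s.
At the end, for the whole second after the job is handed in: The plug is within 1.5 mm of fully home, the movable handle is back within 0.04 rad of fully open and sprung up (flex under 0.01 rad), and nothing touches the tongs (all of step 2 and value of joint handle below 0.01 rad and contact force between the fingers and tongs below 0.3 N).
It fails at once if the plug is bruised: pressed with more than 66 N by the pad (about 27 N at the grip) (contact force between pad and anything else above 66 N).
It also fails if it takes over 46 s, if anything falls off the work surface, if the arm or the gripper's body presses on something with over 40 N, if the wrist force passes 120 N, or if a joint passes its speed limit or range.

### The arm

A 7-joint arm with a two-finger parallel gripper is mounted at the origin on a cart in front of the work surface, level with it; the furniture and walls round the work are solid. World frame = base frame: x ahead of the robot, y to its left, z up, the work surface at z = 0. Lengths are in m, angles in rad, forces in N, time in s.
With the tool pointing down it reaches from about 0.35 to 0.9 m from the base axis. Payload 8.1 kg.
Tool frame: the origin (TCP) lies midway between the tips of the shut fingers; the grasp point (between the pads) lies 19 mm behind it; z points along the fingers, y is the direction in which the jaws open and shut (so a half turn about z gives the same grasp; the last joint's range is limited). The gripper opens to 92 mm and grips with 3 to 60 N. Pads are 19 mm wide; open, the fingers measure 130 mm over their backs; the gripper's body (75 mm by 190 mm) begins 47 mm behind the grasp point.
Start: joints at [1.04, 0.434, 0.025, 1.573, -0.012, 1.134, -0.075], TCP at [0.259, -0.569, 0.227] pointing down, gripper open.
Joint ranges: [-2.62, 2.62], [-0.44, 2.09], [-1.27, 1.32], [0.08, 2.57], [-1.32, 4.46], [0.12, 2], [-2.74, 2.74]. Speed limits (rad/s): [2.22, 2.22, 3.01, 3.01, 3.14, 3.14, 3.14].

### API

Orientations are given as a rotation vector (axis times angle).
In Python, from cell import monitor, get_image, get_calibration, workorder, look_for, masks_of gives the robot as it stands.
- The arm moves only by the shell command python3 -m crank 'ROWS' [FORCE]. ROWS is JSON, a list of rows, each a list of 3 entries, a list of its own where there are three numbers: the shift along the tool's x, y, z in cm, then the turn about the tool's z in degrees, then the closure in counts, from 0 (fully open) to 255 (shut). A call has 1 to 5 rows; each row shifts and turns the commanded pose from where the row before left it, along the tool's axes as they then stand; what a row does not reach is not made up. A row lasts 1/10 s, in which the tool goes at most 50 mm and 8.59 degrees, less where a joint would pass 70% of its speed; a pose out of reach is approached as far as the arm can. A call with a gripper value outside its range is refused whole. The fingers move at their own pace and stop on an object; FORCE is the grip in N (left out, the last holds). Time passes only in rows, so rows that do not move let the fingers close. It gives the time, the measured TCP pose, the force and the opening at its end, in the units of the state.
- monitor.observe(): the state, without advancing time (a new reading comes with each control period).
- get_image(name): name is "scene" or "top" or "wrist"; returns (picture, depth): 420x560x3 uint8, red, green, blue; 420x560 float32, m along the optical axis (not along the pixel's ray), 0 where there is no reading.
- get_calibration(name): a dict with "fx", "fy", "cx", "cy" (pixels), "R" (3x3) and "t" (3): a world point X has camera coordinates R X + t. Camera axes: x right, y down, z forward; pixel columns grow to the right and rows downward; lengths in m; the calibration is good to about 2 mm. A picture is of the moment at which its call begins: read the wrist's pose just before it. get_calibration takes no time and is no camera call; for the wrist camera it gives the pose at the moment of the call.
- workorder.sign_off(): hands the job in, once; it reports no verdict.
Trained networks look in the newest picture that a camera, given by its name, has taken for a name from the list of things; names that differ only in an ending like _2 or _b are one class to them, and where a whole thing is asked for, a point or a joint stands for the part that bears it (a point fixed in the world has none). Each returns a list of dicts, best first, with "score" (0 to 1); they miss things now and then, are a little off and sometimes report something else, mostly with a low value. They report only what shows in the picture. A call takes as long as a camera call.
- look_for(label, camera): "location" ([x, y, z] in m, in world coordinates, good to about 4 mm: the middle of the surface that is visible of it).
- masks_of(label, camera): "region" (420x560 bool, what is visible of it).
The state is a dict: "clock": time; "joints": joint angles; "dq": joint speeds; "joint_efforts": joint torques, N m; "position": TCP position; "ee_rot": TCP orientation; "force": force on the tool from outside, world axes, zero at the start; "ft_torque": the same for the moment, N m; "width": opening from 0.0 (shut) to 1.0 (fully open).
Only numpy, scipy, OpenCV 4.12 (cv2) and the standard library are available. Lean on these libraries where they do the work, as an engineer would, in place of code of your own. Each camera call takes 0.05 s, during which the arm holds its last target.

## Working session

There is one attempt and no reset: what is moved stays moved. The work goes in short steps, Python scripts to look and compute and a shell command to move; the robot and the scene stay as the last step left them, time stands still between calls to the robot, and variables do not carry over. Pictures are saved under pics/ and viewed, and the job is handed in when it is done.

```bash
ls; mkdir -p pics; python3 - <<'E'
from cell import monitor, get_image, get_calibration, look_for
import cv2
print(monitor.observe())
for n in ["scene","top"]:
    p,d=get_image(n); cv2.imwrite(f"pics/{n}0.png",p[:,:,::-1])
    c=get_calibration(n); print(n,c)
    for l in ["pivot","grip","rack","fixed_grip","plug","pad","tongs"]:
        try:
            r=look_for(l,n); print(l,[(q["score"],[round(float(x),4) for x in q["location"]]) for q in r[:2]])
        except Exception as e: print(l,e)
E
```

```text
pics
{'clock': 0.0, 'joints': array([ 1.04043138,  0.43521608,  0.02497537,  1.57409803, -0.01160556,
        1.13399436, -0.07510426]), 'dq': array([ 2.62981824e-03,  7.08630507e-04,  3.72529996e-04, -1.52749426e-03,
        9.75997986e-05,  1.50335193e-03, -1.76521860e-03]), 'joint_efforts': array([-3.19858636e-04, -6.67853880e+01,  9.84847583e-01, -3.14467406e+01,
       -6.05518813e-02,  4.26514226e-02,  1.79570775e-04]), 'position': array([ 0.25900974, -0.56824248,  0.22594893]), 'ee_rot': array([-3.06856967e+00, -6.66381393e-01,  7.33847043e-04]), 'force': array([1.24031989, 0.21151711, 0.29036978]), 'ft_torque': array([-0.03442893,  0.01136856, -0.0530197 ]), 'width': 1.001362034371766}
scene {'fx': 415.0380498306058, 'fy': 415.0380498306058, 'cx': 271.0489618629036, 'cy': 213.68087246264864, 'R': array([[-0.84109173, -0.54088912, -0.00191097],
       [-0.3977716 ,  0.62092793, -0.67544523],
       [ 0.36652755, -0.56735127, -0.73740768]]), 't': array([ 0.69764904, -0.02309799,  0.96304573])}
pivot [(0.6, [0.5387, 0.5369, 0.014])]
grip []
rack [(0.88, [0.5392, 0.5442, 0.009])]
fixed_grip [(0.81, [0.537, 0.5433, 0.012])]
plug [(0.62, [0.5224, 0.5792, 0.0463]), (0.2, [0.5387, 0.3914, 0.0466])]
pad []
tongs [(0.71, [0.5408, 0.5479, 0.0118])]
top {'fx': 428.68456506005305, 'fy': 428.68456506005305, 'cx': 283.7984699791274, 'cy': 213.30548306761708, 'R': array([[-2.28766458e-03, -9.99997338e-01, -3.00242521e-04],
       [-9.98316375e-01,  2.30122056e-03, -5.79579086e-02],
       [ 5.79584452e-02,  1.67148771e-04, -9.98318982e-01]]), 't': array([0.47019104, 0.56039805, 0.89118972])}
pivot [(0.8, [0.5522, 0.5162, 0.0104])]
grip [(0.86, [0.5406, 0.38, 0.0431])]
rack [(0.97, [0.5479, 0.5175, 0.0111])]
fixed_grip []
plug [(0.4, [0.5249, 0.5774, 0.0496])]
pad []
tongs [(0.9, [0.5449, 0.5187, 0.0118])]
```

View pics/top0.png

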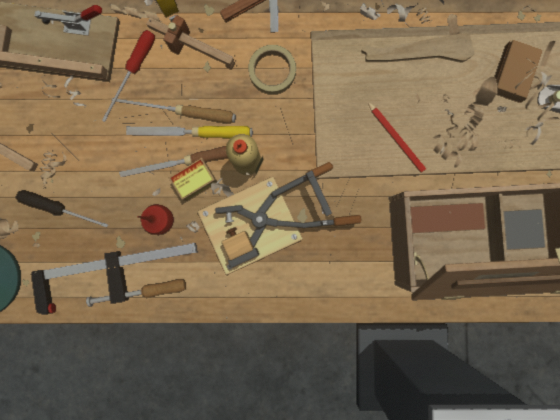

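View pics/scene0.png

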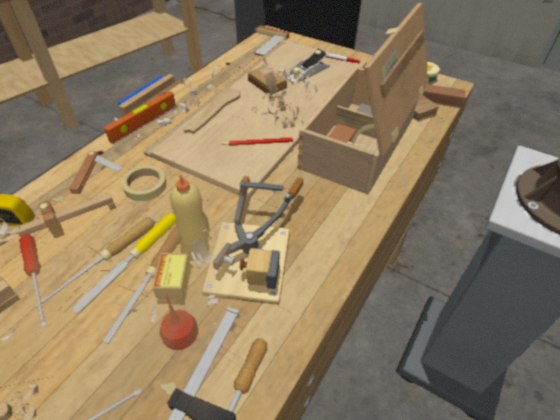

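```bash
cat > h.py <<'E'
import numpy as np, cv2
from cell import monitor, get_image, get_calibration, look_for, masks_of
def w(c,u,v,z=None,d=None):
    r=np.array([(u-c["cx"])/c["fx"],(v-c["cy"])/c["fy"],1.0]); R=c["R"];t=c["t"]
    o=-R.T@t; k=R.T@r
    if d is None: d=(z-o[2])/k[2]
    return o+k*d
def pix(c,X):
    q=c["R"]@np.asarray(X)+c["t"]; return q[0]/q[2]*c["fx"]+c["cx"], q[1]/q[2]*c["fy"]+c["cy"]
E
python3 - <<'E'
from h import *
p,d=get_image("top"); np.save("top_d.npy",d)
x0,y0,x1,y1=185,130,375,280
cv2.imwrite("pics/topz.png",cv2.resize(p[y0:y1,x0:x1,::-1],None,fx=4.2,fy=4,interpolation=cv2.INTER_CUBIC)[:600,:798])
c=get_calibration("top")
R=c["R"];t=c["t"];o=-R.T@t
v,u=np.mgrid[0:420,0:560]
r=np.stack([(u-c["cx"])/c["fx"],(v-c["cy"])/c["fy"],np.ones_like(u)],-1)*d[...,None]
X=(r-t)@R
np.save("top_X.npy",X)
for (a,b) in [(261,218),(320,170),(345,220),(320,195),(238,247),(236,228),(222,209),(243,150),(255,190)]: print((a,b),X[b,a].round(4))
E
```

```text
(261, 218) [0.55   0.5153 0.0513]
(320, 170) [0.6492 0.394  0.0442]
(345, 220) [0.5456 0.3441 0.0485]
(320, 195) [0.5948 0.3965 0.0697]
(238, 247) [0.4915 0.5608 0.061 ]
(236, 228) [0.5301 0.5675 0.0386]
(222, 209) [0.5683 0.5943 0.054 ]
(243, 150) [0.6681 0.5423 0.1557]
(255, 190) [0.6115 0.5301 0.0138]
```

View pics/topz.png

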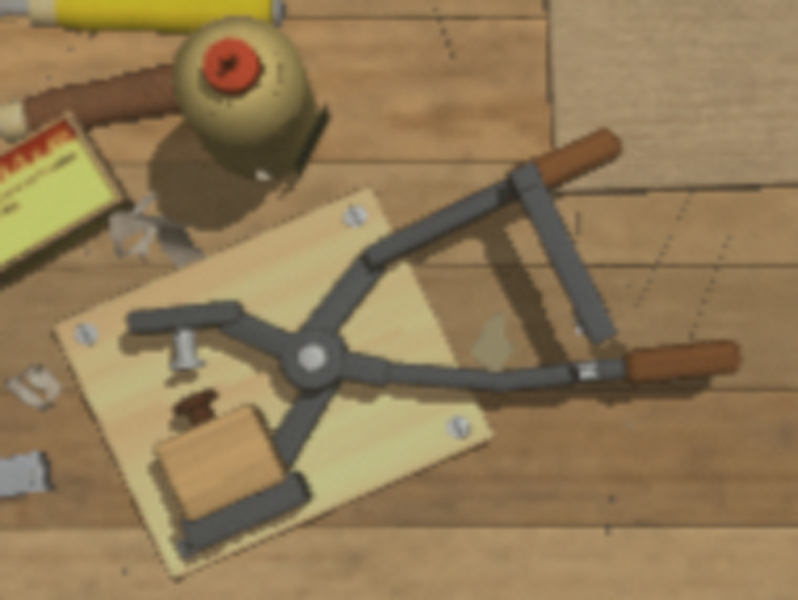

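```bash
python3 - <<'E'
from h import *
c=get_calibration("top")
f=lambda a,b:(185+a/4.2,130+b/4)
P=w(c,*f(312,357),z=.05); 
e1=w(c,*f(738,357),z=.05);  e0=w(c,*f(628,362),z=.05); G=w(c,*f(684,360),z=.05)
F=w(c,*f(580,158),z=.046); F1=w(c,*f(618,143),z=.046);F0=w(c,*f(370,256),z=.046)
Rk=w(c,*f(605,335),z=.07); Rk0=w(c,*f(527,172),z=.07)
print("P",P,"G",G,np.linalg.norm(G-P),"gripends",e0,e1,np.linalg.norm(e1-e0))
v=(G-P)[:2]; th=np.arctan2(v[1],v[0])-np.arctan2(-164,-77)
print("yaw from grip",th, "from board")
d=(F0-F1)[:2]; print("yaw from fixed handle", np.arctan2(d[1],d[0])-np.pi/2)
d=(Rk0-Rk)[:2]; print("yaw from rack", np.arctan2(d[1],d[0]))
a=w(c,*f(375,188),z=.012);b=w(c,*f(52,325),z=.012);d=(b-a)[:2];print("board",np.arctan2(d[1],d[0])-np.pi/2,np.linalg.norm(d))
for th in (th,):
    x=np.array([np.cos(th),np.sin(th)]);y=np.array([-x[1],x[0]])
    for n,q in dict(G=G,e0=e0,e1=e1,F=F,Rend=Rk,R0=Rk0).items(): print(n,q.round(4),((q-P)[:2]@x).round(4),((q-P)[:2]@y).round(4))
X=np.load("top_X.npy")
m=(X[...,2]>.12)&(X[...,1]>.2); print("tall", X[m][:,:2].min(0),X[m][:,:2].max(0), m.sum())
for lo in (.06,.1,.14):
  m=(X[...,2]>lo)&(np.hypot(X[...,0]-.55,X[...,1]-.40)<.25); q=X[m]; print(lo,q[:,:2].min(0) if len(q) else 0,q[:,:2].max(0) if len(q) else 0)
m=(X[...,2]>.1)&(X[...,0]>.3)&(X[...,1]<.34);q=X[m];print("box",q.min(0),q.max(0), q[:,1].max())
E
```

```text
P [0.54750887 0.51884953 0.05      ] G [0.54556525 0.33848318 0.05      ] 0.18037682094909938 gripends [0.54460882 0.36564276 0.05      ] [0.54703357 0.31228367 0.05      ] 0.05341415298912775
yaw from grip 0.428185754509397 from board
yaw from fixed handle 0.44587326180526565
yaw from rack 0.419623276447191
board 0.4193370509014407 0.179241625809399
G [0.5456 0.3385 0.05  ] -0.0767 -0.1633
e0 [0.5446 0.3656 0.05  ] -0.0663 -0.1382
e1 [0.547  0.3123 0.05  ] -0.0862 -0.1877
F [0.6499 0.3877 0.046 ] 0.0388 -0.1618
Rend [0.5573 0.3788 0.07  ] -0.0493 -0.1315
R0 [0.6391 0.4153 0.07  ] 0.0403 -0.1322
tall [0.39515528 0.20000628] [0.70617786 0.73911171] 3146
0.06 [0.39515528 0.15347856] [0.70617786 0.61320918]
0.1 [0.39515528 0.15347856] [0.70617786 0.5793909 ]
0.14 [0.40042003 0.16229773] [0.68956893 0.56231984]
box [ 0.39515528 -0.05742142  0.10000072] [0.80580571 0.24558986 0.31479492] 0.24558986164581
```

```bash
cat >> h.py <<'E'
from scipy.spatial.transform import Rotation as Ro
def pose():
    s=monitor.observe(); R=Ro.from_rotvec(s["ee_rot"]).as_matrix()
    return s,np.array(s["position"]),R
def plan(target,yaw,p=None,R=None,n=None,clo=255):
    if p is None: s,p,R=pose()
    y0=np.arctan2(R[1,0],R[0,0]); dy=(yaw-y0+np.pi)%(2*np.pi)-np.pi
    D=np.linalg.norm(np.array(target)-p)
    n=n or int(max(np.ceil(D/.05),np.ceil(abs(np.degrees(dy))/8.59),1))
    st=(np.array(target)-p)/n; rows=[]
    for i in range(n):
        Rz=Ro.from_rotvec([0,0,dy*i/n]).as_matrix()@R
        rows.append([[round(float(a),2) for a in Rz.T@st*100],round(float(-np.degrees(dy)/n),2),clo])
    for i in range(0,n,5): print(str(rows[i:i+5]).replace(" ",""))
def grip_at(th,r=.181):
    a=th-.011; return np.array([.5475+r*np.sin(a),.5188-r*np.cos(a)])
def show():
    s,p,R=pose(); print("t",s["clock"],"p",p.round(4),"yaw",round(float(np.arctan2(R[1,0],R[0,0])),3),"tilt",R[:,2].round(3),"F",s["force"].round(2),"w",round(s["width"],3),"j",np.round(s["joints"],2))
E
python3 -m crank '[[[0,0,-5],0,255],[[0,0,-5],0,255],[[0,0,-5],0,255],[[0,0,-4],0,255]]' 30
python3 - <<'E'
from h import *
show(); plan([.49,.33,.42],1.92)
E
```

```text
clock: 1.25
position: [0.2592, -0.5687, 0.4202]
ee_rot: [3.067, 0.666, 0.001]
force: [0.9, -1.0, -0.4]
width: 0.701
t 1.25 p [ 0.2592 -0.5687  0.4202] yaw 0.428 tilt [ 0.001 -0.002 -1.   ] F [ 0.86 -1.01 -0.45] w 0.701 j [ 1.03  0.35  0.05  1.23 -0.02  1.56 -0.07]
[[[3.07,-3.8,-0.01],-4.5,255],[[3.36,-3.55,-0.01],-4.5,255],[[3.62,-3.27,-0.01],-4.5,255],[[3.87,-2.98,-0.01],-4.5,255],[[4.09,-2.67,-0.01],-4.5,255]]
[[[4.29,-2.34,-0.0],-4.5,255],[[4.46,-1.99,-0.0],-4.5,255],[[4.6,-1.64,-0.0],-4.5,255],[[4.72,-1.27,-0.0],-4.5,255],[[4.8,-0.9,-0.0],-4.5,255]]
[[[4.86,-0.52,0.0],-4.5,255],[[4.88,-0.14,0.0],-4.5,255],[[4.88,0.25,0.0],-4.5,255],[[4.84,0.63,0.0],-4.5,255],[[4.78,1.01,0.0],-4.5,255]]
[[[4.68,1.38,0.01],-4.5,255],[[4.56,1.74,0.01],-4.5,255],[[4.41,2.1,0.01],-4.5,255],[[4.23,2.44,0.01],-4.5,255]]
```

```bash
python3 -m crank '[[[3.1,-3.8,0],-4.5,255],[[3.4,-3.6,0],-4.5,255],[[3.6,-3.3,0],-4.5,255],[[3.9,-3,0],-4.5,255],[[4.1,-2.7,0],-4.5,255]]'
python3 -m crank '[[[4.3,-2.3,0],-4.5,255],[[4.5,-2,0],-4.5,255],[[4.6,-1.6,0],-4.5,255],[[4.7,-1.3,0],-4.5,255],[[4.8,-0.9,0],-4.5,255]]'
python3 -m crank '[[[4.8,-0.5,0],-4.5,255],[[4.8,-0.1,0],-4.5,255],[[4.8,0.3,0],-4.5,255],[[4.8,0.6,0],-4.5,255],[[4.8,1,0],-4.5,255]]'
python3 -m crank '[[[4.6,1.4,0],-4.5,255],[[4.6,1.7,0],-4.5,255],[[4.4,2.1,0],-4.5,255],[[4.2,2.4,0],-4.5,255],[[0,0,0],0,255]]'
python3 - <<'E'
from h import *
show()
p,d=get_image("scene");cv2.imwrite("pics/s1.png",p[:,:,::-1])
plan([.497,.333,.20],1.92);plan([.497,.333,.033],1.92)
E
```

```text
clock: 1.75
position: [0.3201, -0.3286, 0.4169]
ee_rot: [2.878, 1.257, 0.0]
force: [0.8, -0.1, 0.4]
width: 0.265
clock: 2.25
position: [0.3812, -0.0922, 0.4171]
ee_rot: [2.578, 1.794, 0.0]
force: [0.7, -0.5, -0.5]
width: 0.001
clock: 2.75
position: [0.4421, 0.1416, 0.4171]
ee_rot: [2.179, 2.262, 0.001]
force: [2.3, -0.7, 0.3]
width: 0.006
clock: 3.25
position: [0.4889, 0.3341, 0.4146]
ee_rot: [-1.786, -2.578, 0.001]
force: [-0.1, 0.6, -0.4]
width: 0.003
t 3.25 p [0.4889 0.3341 0.4146] yaw 1.93 tilt [-0.004  0.002 -1.   ] F [-0.07  0.56 -0.38] w 0.003 j [-0.15  0.41 -0.83  1.27  0.29  1.59 -0.58]
[[[-0.03,0.17,4.31],0.06,255],[[-0.03,0.17,4.31],0.06,255],[[-0.03,0.17,4.31],0.06,255],[[-0.03,0.17,4.31],0.06,255],[[-0.03,0.17,4.31],0.06,255]]
[[[-0.02,0.11,4.78],0.04,255],[[-0.02,0.11,4.78],0.04,255],[[-0.02,0.11,4.78],0.04,255],[[-0.02,0.11,4.78],0.04,255],[[-0.02,0.11,4.78],0.04,255]]
[[[-0.02,0.11,4.78],0.04,255],[[-0.02,0.11,4.78],0.04,255],[[-0.02,0.11,4.78],0.04,255]]
```

View pics/s1.png

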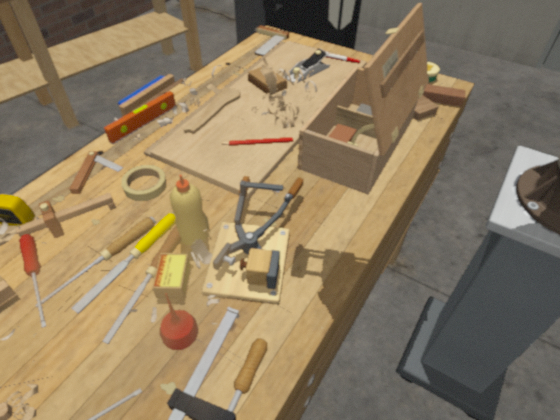

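```bash
python3 - <<'E'
from h import *
for n in("scene","top"):
  c=get_calibration(n); print(n,pix(c,[.489,.334,.415]),pix(c,[.489,.334,.6]), (c["R"]@[.489,.334,.415]+c["t"])[2])
p,d=get_image("top");cv2.imwrite("pics/t1.png",p[:,:,::-1])
p,d=get_image("wrist");cv2.imwrite("pics/w1.png",p[:,:,::-1])
E
```

```text
scene (np.float64(338.3687660325934), np.float64(27.24297506405688)) (np.float64(356.0767791503396), np.float64(-124.2174950824564)) 0.6467581916932004
top (np.float64(398.2891548915826), np.float64(254.8240787353611)) (np.float64(464.1707336252938), np.float64(264.40493021550867)) 0.5052848540197121
```

View pics/t1.png

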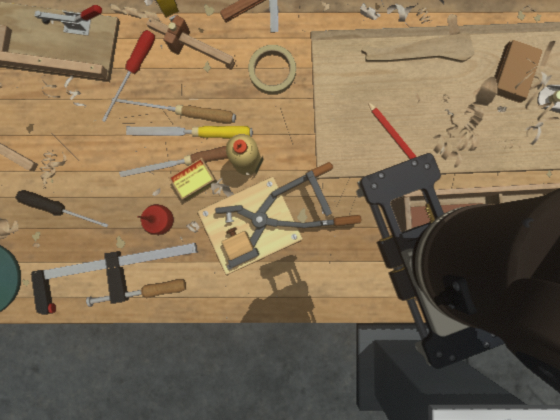

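View pics/w1.png

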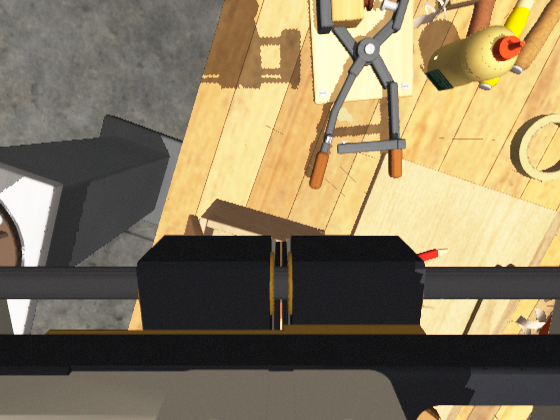

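```bash
python3 - <<'E'
from h import *
X=np.load("top_X.npy")
for lo in(.05,.12,.16,.2,.25,.3):
  m=(X[...,2]>lo)&(X[...,0]>.3)&(X[...,1]<.32)&(X[...,1]>.0);q=X[m]; print(lo,q.min(0),q.max(0))
  for x in np.arange(.38,.7,.04):
    k=q[abs(q[:,0]-x)<.02]; print("   x%.2f ymax %.3f"%(x,k[:,1].max()) if len(k) else "", end="")
  print()
E
python3 -m crank '[[[0,0.2,5],0,255],[[0,0.2,5],0,255],[[0,0.1,5],0,255],[[0,0.1,5],0,255],[[0,0,0],0,255]]'
python3 -c "
from h import *
show();p,d=get_image('top');cv2.imwrite('pics/t2.png',p[:,:,::-1])"
```

```text
0.05 [3.95155284e-01 9.70571652e-06 5.00098961e-02] [0.97445197 0.31780172 0.31479492]
   x0.38 ymax 0.237   x0.42 ymax 0.240   x0.46 ymax 0.241   x0.50 ymax 0.241   x0.54 ymax 0.318   x0.58 ymax 0.246   x0.62 ymax 0.178   x0.66 ymax 0.140
0.12 [3.95155284e-01 3.52936177e-04 1.20000005e-01] [0.80580571 0.24490396 0.31479492]
   x0.38 ymax 0.237   x0.42 ymax 0.240   x0.46 ymax 0.241   x0.50 ymax 0.239   x0.54 ymax 0.241   x0.58 ymax 0.245   x0.62 ymax 0.168
0.16 [4.06837293e-01 3.52936177e-04 1.60013110e-01] [0.49393056 0.24139653 0.31479492]
   x0.42 ymax 0.240   x0.46 ymax 0.241   x0.50 ymax 0.081
0.2 [0.42191419 0.01094038 0.20001398] [0.49393056 0.24139653 0.31479492]
   x0.42 ymax 0.239   x0.46 ymax 0.241   x0.50 ymax 0.081
0.25 [0.4325502  0.04217648 0.25000906] [0.49393056 0.24139653 0.31479492]
   x0.42 ymax 0.207   x0.46 ymax 0.241   x0.50 ymax 0.081
0.3 [0.45825187 0.07240324 0.30016779] [0.49393056 0.24139653 0.31479492]
   x0.46 ymax 0.241   x0.50 ymax 0.081
clock: 3.9
position: [0.4944, 0.3246, 0.2115]
ee_rot: [-1.805, -2.57, 0.016]
force: [0.2, -0.1, 0.3]
width: 0.004
t 3.9 p [0.4944 0.3246 0.2115] yaw 1.917 tilt [-0.007 -0.008 -1.   ] F [ 0.24 -0.11  0.27] w 0.004 j [-0.14  0.52 -0.79  1.62  0.39  1.18 -0.67]
```

View pics/t2.png

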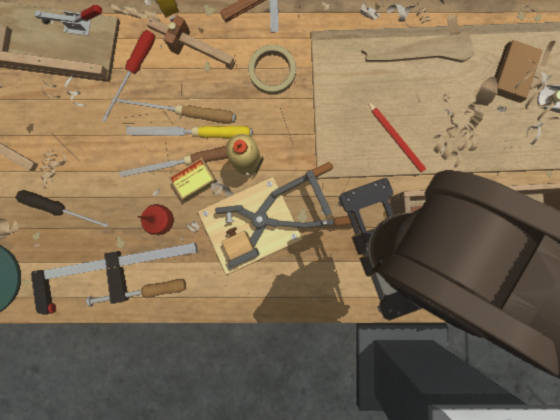

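```bash
python3 - <<'E'
from h import *
plan([.495,.335,.12],1.92)
E
python3 -m crank '[[[0.9,0.3,3],0,255],[[0.2,0,3],0,255],[[0,0,3],0,255],[[0,0,0],0,255]]'
python3 -c "
from h import *
show();p,d=get_image('scene');cv2.imwrite('pics/s3.png',p[:,:,::-1]);p,d=get_image('wrist');cv2.imwrite('pics/w3.png',p[:,:,::-1])"
```

```text
[[[0.41,0.13,4.78],-0.08,255],[[0.41,0.13,4.78],-0.08,255]]
clock: 4.35
position: [0.4954, 0.3402, 0.127]
ee_rot: [1.804, 2.572, -0.003]
force: [-0.2, -0.0, -0.2]
width: 0.001
t 4.35 p [0.4954 0.3402 0.127 ] yaw 1.918 tilt [-0.    -0.002 -1.   ] F [-0.21 -0.03 -0.24] w 0.001 j [-0.2   0.61 -0.74  1.7   0.47  1.02 -0.76]
```

View pics/s3.png

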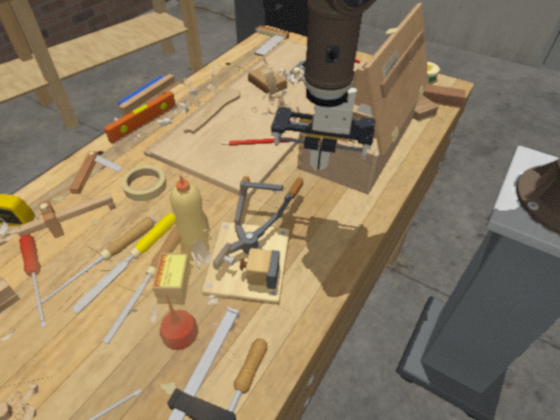

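View pics/w3.png

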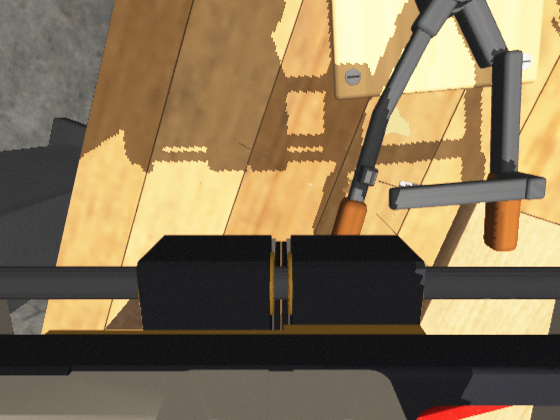

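```bash

python3 -m crank '[[[0,0,3],0,255],[[0,0,3],0,255],[[0,0,0],0,255]]'
python3 -m crank '[[[0,0,2],0,255],[[0,0,1.2],0,255],[[0,0,0],0,255]]'
python3 -c "
from h import *
show();p,d=get_image('wrist');cv2.imwrite('pics/w4.png',p[:,:,::-1]);
p,d=get_image('top');cv2.imwrite('pics/t4.png',cv2.resize(p[140:290,200:400,::-1],None,fx=4,fy=4))"
```

```text
clock: 4.75
position: [0.4952, 0.3405, 0.0667]
ee_rot: [1.803, 2.572, -0.003]
force: [0.8, -0.3, 0.4]
width: 0.002
clock: 5.05
position: [0.4954, 0.3414, 0.0355]
ee_rot: [1.802, 2.573, -0.0]
force: [-0.7, -0.4, -0.4]
width: 0.007
t 5.05 p [0.4954 0.3414 0.0355] yaw 1.92 tilt [ 0. -0. -1.] F [-0.68 -0.37 -0.4 ] w 0.007 j [-0.25  0.71 -0.67  1.78  0.57  0.85 -0.84]
```

View pics/w4.png

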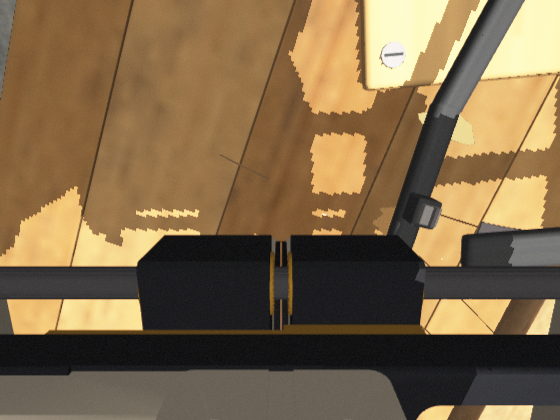

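View pics/t4.png

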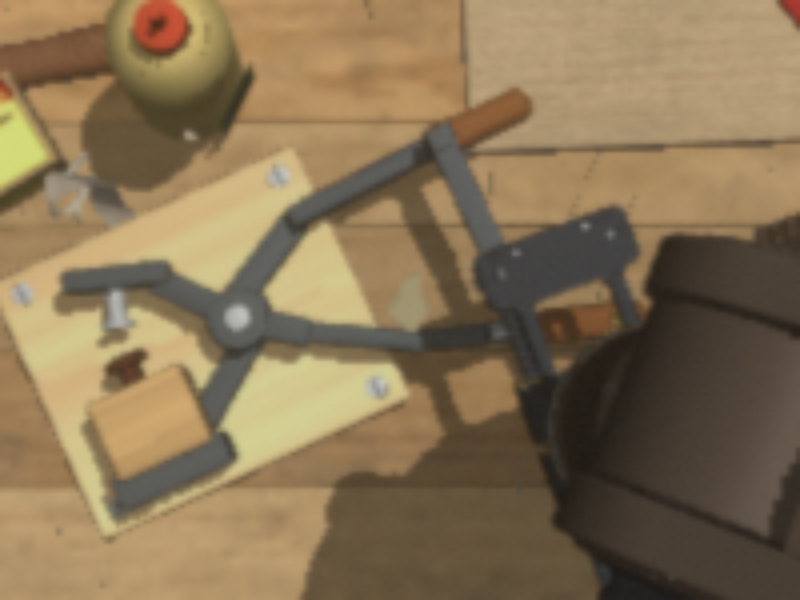

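```bash

python3 -m crank '[[[0,0.6,0],5.5,255],[[0,0.5,0],6,255],[[0,0.4,0],0,255],[[0,0,0],0,255]]'
python3 -m crank '[[[0,0.3,0],0,255],[[0,0.3,0],0,255],[[0,0.3,0],0,255],[[0,0,0],0,255]]'
python3 -m crank '[[[0,0.3,0],0,255],[[0,0.3,0],0,255],[[0,0,0],0,255]]'
python3 -c "
from h import *
show()"
```

```text
clock: 5.55
position: [0.5103, 0.3457, 0.0358]
ee_rot: [2.047, 2.382, 0.002]
force: [0.9, -0.2, -0.4]
width: 0.003
clock: 5.95
position: [0.5188, 0.3466, 0.0347]
ee_rot: [2.051, 2.38, 0.0]
force: [-0.0, -0.6, -0.7]
width: 0.001
clock: 6.25
position: [0.5244, 0.3473, 0.0346]
ee_rot: [2.051, 2.38, -0.001]
force: [-1.2, -0.7, -0.4]
width: 0.002
t 6.25 p [0.5244 0.3473 0.0346] yaw 1.719 tilt [-0. -0. -1.] F [-1.24 -0.7  -0.38] w 0.002 j [-0.27  0.73 -0.62  1.71  0.53  0.87 -0.97]
```

```bash
cat >> h.py <<'E'
def tcp_at(th,off=.028):
    n=th+.09; return grip_at(th)-off*np.array([np.cos(n),np.sin(n)]), np.pi/2+n
def goto_th(th,n=None,off=.028,z=.035,clo=255):
    q,yaw=tcp_at(th,off); plan([q[0],q[1],z],yaw,n=n,clo=clo)
def pt():
    s,p,R=pose(); yaw=np.arctan2(R[1,0],R[0,0]); y=np.array([np.sin(yaw),-np.cos(yaw)]); x=np.array([np.cos(yaw),np.sin(yaw)])
    c=p[:2]+.028*y; dp=c-np.array([.5475,.5188]); th=np.arctan2(dp[1],dp[0])+np.pi/2+.011; t=np.array([np.cos(th-.011),np.sin(th-.011)])
    F=s["force"]; print("t",s["clock"],"th(contact)",round(float(th),3),"r",round(float(np.hypot(*dp)),4),"Ftan",round(float(F[:2]@t),2),"Fn",round(float(F[:2]@y),2),"Fx",round(float(F[:2]@x),2),"Fz",round(float(F[2]),2),"p",p.round(4),"yaw",round(float(yaw),3))
E
python3 -c "
from h import *
pt(); goto_th(.14,n=6)"
```

```text
t 6.25 th(contact) 0.039 r 0.1674 Ftan -1.26 Fn -1.33 Fx -0.51 Fz -0.38 p [0.5244 0.3473 0.0346] yaw 1.719
[[[-0.28,0.28,-0.01],-0.78,255],[[-0.29,0.28,-0.01],-0.78,255],[[-0.29,0.27,-0.01],-0.78,255],[[-0.3,0.27,-0.01],-0.78,255],[[-0.3,0.26,-0.01],-0.78,255]]
[[[-0.3,0.26,-0.01],-0.78,255]]
```

```bash

python3 -m crank '[[[-0.3,0.3,0],-0.8,255],[[-0.3,0.3,0],-0.8,255],[[-0.3,0.3,0],-0.8,255],[[-0.3,0.3,0],-0.8,255],[[-0.3,0.3,0],-0.8,255]]'
python3 -c "
from h import *
pt(); goto_th(.14,n=2)"
```

```text
clock: 6.75
position: [0.5419, 0.3352, 0.0348]
ee_rot: [-1.965, -2.451, -0.0]
force: [-1.8, 0.3, -0.0]
width: 0.006
t 6.75 th(contact) 0.133 r 0.1789 Ftan -1.75 Fn -1.69 Fx 0.69 Fz -0.03 p [0.5419 0.3352 0.0348] yaw 1.79
[[[-0.13,0.05,-0.01],-0.31,255],[[-0.13,0.05,-0.01],-0.31,255]]
```

```bash

python3 -m crank '[[[-0.1,0.3,0],-0.9,255],[[-0.1,0.3,0],-0.9,255],[[0,0.3,0],-0.9,255],[[0,0,0],0,255]]'
python3 -c "
from h import *
pt(); goto_th(.24,n=5)"
```

```text
clock: 7.15
position: [0.551, 0.3349, 0.0345]
ee_rot: [1.907, 2.496, -0.002]
force: [-3.4, -2.1, -0.1]
width: 0.002
t 7.15 th(contact) 0.182 r 0.1791 Ftan -3.74 Fn -3.87 Fx -1.16 Fz -0.11 p [0.551  0.3349 0.0345] yaw 1.837
[[[-0.09,0.21,-0.01],-0.74,255],[[-0.09,0.2,-0.01],-0.74,255],[[-0.09,0.2,-0.01],-0.74,255],[[-0.09,0.2,-0.01],-0.74,255],[[-0.1,0.2,-0.01],-0.74,255]]
```

```bash

for i in 1 2 3; do python3 -m crank '[[[0,0.2,0],-0.7,255],[[0,0.2,0],-0.7,255]]' >/dev/null
python3 -c "
from h import *
pt()"; done
```

```text
t 7.35 th(contact) 0.2 r 0.1783 Ftan -5.43 Fn -5.73 Fx -2.7 Fz 1.24 p [0.5541 0.3356 0.0344] yaw 1.861
t 7.55 th(contact) 0.221 r 0.1774 Ftan -5.72 Fn -6.17 Fx -4.03 Fz 1.01 p [0.5579 0.3367 0.0343] yaw 1.886
t 7.75 th(contact) 0.243 r 0.1764 Ftan -5.7 Fn -6.06 Fx -3.05 Fz 0.29 p [0.5617 0.3378 0.0343] yaw 1.91
```

```bash

for i in 1 2 3; do python3 -m crank '[[[-0.1,0.2,0],-0.7,255],[[-0.1,0.15,0],-0.5,255]]' >/dev/null
python3 -c "
from h import *
pt()"; done
```

```text
t 7.95 th(contact) 0.259 r 0.1765 Ftan -9.15 Fn -9.07 Fx 1.16 Fz 0.26 p [0.5647 0.3379 0.0342] yaw 1.932
t 8.15 th(contact) 0.278 r 0.1765 Ftan -9.15 Fn -8.88 Fx 2.9 Fz 0.77 p [0.5681 0.3381 0.0343] yaw 1.953
t 8.35 th(contact) 0.298 r 0.1768 Ftan -8.42 Fn -7.93 Fx 4.73 Fz -0.53 p [0.5718 0.3382 0.0343] yaw 1.975
```

```bash

python3 -m crank '[[[0,0.2,0],-0.6,255],[[0,0.1,0],-0.5,255]]' >/dev/null
python3 -c "
from h import *
pt()"
python3 -m crank '[[[0,0.1,0],-0.6,255],[[0,0.1,0],-0.5,255]]' >/dev/null
python3 -c "
from h import *
pt();
p,d=get_image('top');cv2.imwrite('pics/t5.png',cv2.resize(p[150:270,200:360,::-1],None,fx=5,fy=5,interpolation=cv2.INTER_CUBIC))"
```

```text
t 8.55 th(contact) 0.315 r 0.1768 Ftan -9.61 Fn -9.52 Fx 1.31 Fz 2.67 p [0.5749 0.3386 0.0342] yaw 1.993
t 8.75 th(contact) 0.326 r 0.1767 Ftan -8.11 Fn -8.18 Fx -0.07 Fz 1.72 p [0.5769 0.3389 0.0342] yaw 2.012
```

View pics/t5.png

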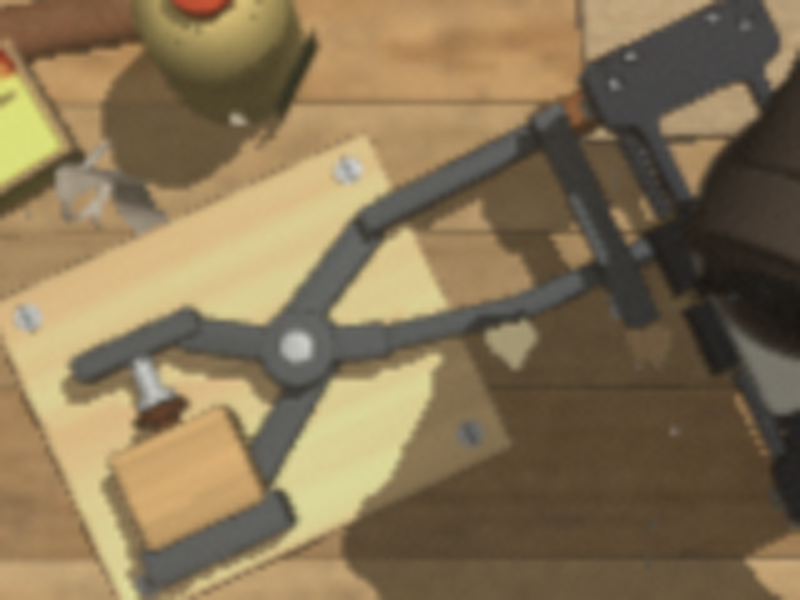

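```bash

python3 -m crank '[[[0,0.15,0],-0.3,255],[[0,0.1,0],-0.3,255]]' >/dev/null
python3 -c "
from h import *
pt()"
python3 -m crank '[[[0,0.1,0],-0.5,255],[[0,0.1,0],-0.5,255]]' >/dev/null
python3 -c "
from h import *
pt()"
python3 -m crank '[[[0,0.1,0],-0.5,255],[[0,0.1,0],-0.5,255]]' >/dev/null
python3 -c "
from h import *
pt()
p,d=get_image('top');cv2.imwrite('pics/t6.png',cv2.resize(p[190:270,200:300,::-1],None,fx=7,fy=7,interpolation=cv2.INTER_CUBIC))"
```

```text
t 9.0 th(contact) 0.34 r 0.1767 Ftan -7.84 Fn -8.03 Fx -1.03 Fz 2.6 p [0.5795 0.3393 0.0342] yaw 2.022
t 9.2 th(contact) 0.351 r 0.1766 Ftan -9.43 Fn -9.94 Fx -3.37 Fz 3.94 p [0.5814 0.3396 0.0342] yaw 2.039
t 9.4 th(contact) 0.362 r 0.1764 Ftan -9.17 Fn -9.76 Fx -3.76 Fz 2.7 p [0.5835 0.3401 0.0341] yaw 2.056
```

View pics/t6.png

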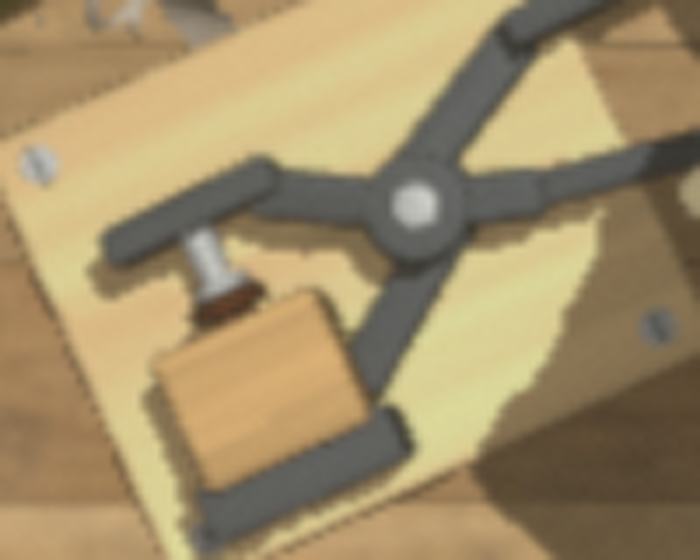

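```bash

python3 -m crank '[[[0,0.1,0],0,255],[[0,0.1,0],0,255]]' >/dev/null
python3 -c "
from h import *
pt()"
python3 -m crank '[[[0,0.1,0],0,255],[[0,0.1,0],0,255]]' >/dev/null
python3 -c "
from h import *
pt()"
```

```text
t 9.65 th(contact) 0.374 r 0.1765 Ftan -8.61 Fn -9.07 Fx -3.24 Fz 2.52 p [0.5854 0.3407 0.0341] yaw 2.056
t 9.85 th(contact) 0.385 r 0.1766 Ftan -9.25 Fn -9.87 Fx -5.02 Fz 3.08 p [0.5872 0.3413 0.034 ] yaw 2.056
```

```bash

python3 -m crank '[[[0,0.1,0],0,255],[[0,0.1,0],0,255]]' >/dev/null
python3 -c "
from h import *
pt()"
python3 -m crank '[[[0,0.1,0],0,255],[[0,0,0],0,255]]' >/dev/null
python3 -c "
from h import *
pt()
p,d=get_image('top');cv2.imwrite('pics/t7.png',cv2.resize(p[190:270,200:300,::-1],None,fx=7,fy=7,interpolation=cv2.INTER_CUBIC))"
```

```text
t 10.05 th(contact) 0.396 r 0.1767 Ftan -9.83 Fn -10.5 Fx -6.14 Fz 3.44 p [0.5891 0.342  0.034 ] yaw 2.055
t 10.25 th(contact) 0.403 r 0.1766 Ftan -8.55 Fn -8.98 Fx -4.24 Fz 3.0 p [0.5901 0.3425 0.034 ] yaw 2.055
```

View pics/t7.png

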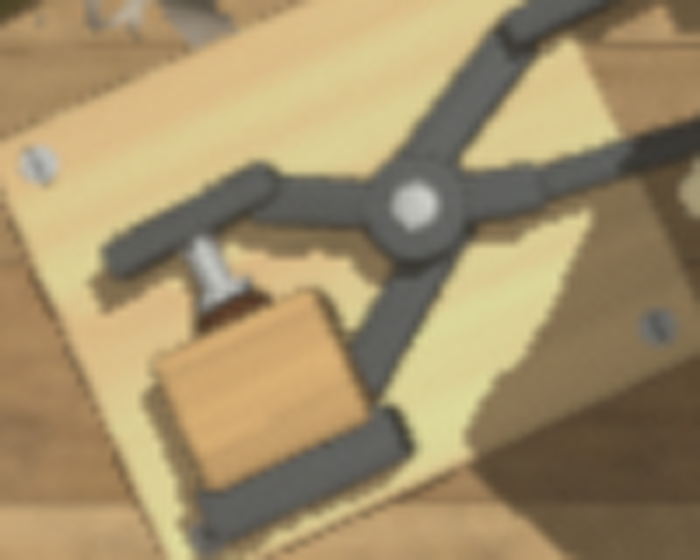

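```bash

python3 -m crank '[[[0,0.1,0],0,255],[[0,0,0],0,255]]' >/dev/null
python3 -c "
from h import *
pt()"
python3 -m crank '[[[0,0.1,0],0,255],[[0,0,0],0,255]]' >/dev/null
python3 -c "
from h import *
pt()"
python3 -m crank '[[[0,0.1,0],0,255],[[0,0,0],0,255]]' >/dev/null
python3 -c "
from h import *
pt()"
```

```text
t 10.5 th(contact) 0.408 r 0.1765 Ftan -8.69 Fn -9.1 Fx -4.23 Fz 2.53 p [0.591  0.343  0.0339] yaw 2.055
t 10.7 th(contact) 0.413 r 0.1765 Ftan -8.4 Fn -8.79 Fx -4.34 Fz 2.64 p [0.5918 0.3433 0.0339] yaw 2.055
t 10.9 th(contact) 0.417 r 0.1766 Ftan -10.5 Fn -10.95 Fx -5.43 Fz 3.97 p [0.5925 0.3435 0.0338] yaw 2.055
```

```bash

python3 -m crank '[[[0,0.1,0],0,255],[[0,0,0],0,255]]' >/dev/null
python3 -c "
from h import *
pt()"
python3 -m crank '[[[0,0.1,0],0,255],[[0,0,0],0,255]]' >/dev/null
python3 -c "
from h import *
pt()"
python3 -m crank '[[[0,0.1,0],0,255],[[0,0,0],0,255]]' >/dev/null
python3 -c "
from h import *
pt()"
```

```text
t 11.1 th(contact) 0.421 r 0.1766 Ftan -12.33 Fn -12.82 Fx -6.14 Fz 4.06 p [0.5932 0.3438 0.0338] yaw 2.055
t 11.3 th(contact) 0.426 r 0.1766 Ftan -10.91 Fn -11.38 Fx -6.35 Fz 4.85 p [0.5939 0.3442 0.0338] yaw 2.055
t 11.5 th(contact) 0.43 r 0.1766 Ftan -13.18 Fn -13.61 Fx -6.08 Fz 5.19 p [0.5946 0.3444 0.0337] yaw 2.055
```

```bash

python3 -c "
from h import *
show()
p,d=get_image('wrist');cv2.imwrite('pics/w8.png',p[:,:,::-1])
p,d=get_image('scene');cv2.imwrite('pics/s8.png',cv2.resize(p[80:290,200:400,::-1],None,fx=2.8,fy=2.8,interpolation=cv2.INTER_CUBIC));pt()"
```

```text
t 11.5 p [0.5946 0.3444 0.0337] yaw 2.055 tilt [-0.004 -0.007 -1.   ] F [ -9.21 -11.72   5.19] w 0.005 j [-0.2   0.83 -0.69  1.54  0.6   1.   -0.58]
t 11.6 th(contact) 0.43 r 0.1765 Ftan -12.83 Fn -13.2 Fx -5.23 Fz 5.61 p [0.5945 0.3445 0.0337] yaw 2.056
```

View pics/w8.png

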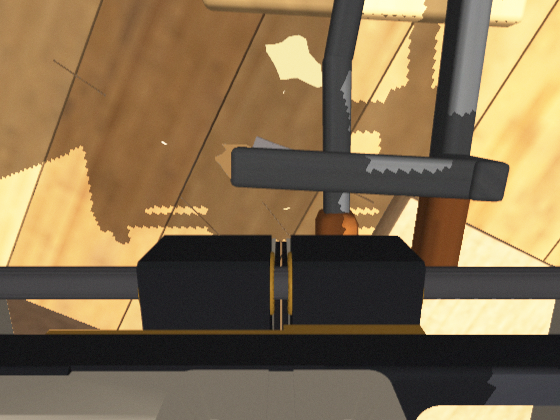

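View pics/s8.png

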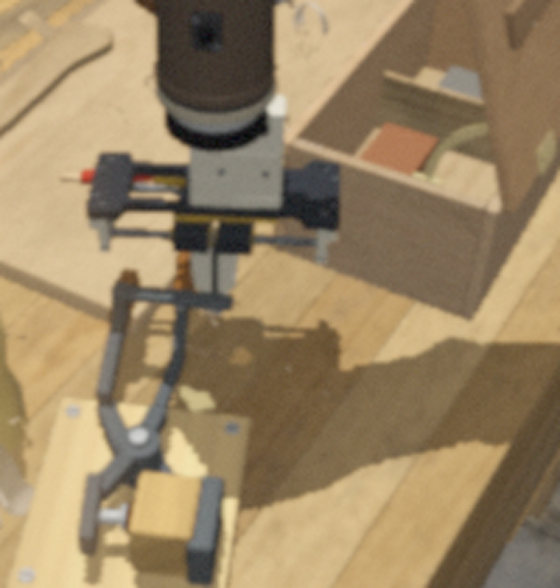

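```bash

python3 -m crank '[[[-0.1,0.05,-0.1],0,255],[[0,0,0],0,255]]' >/dev/null
python3 -c "
from h import *
pt()"
python3 -m crank '[[[0,0.1,0],0,255],[[0,0,0],0,255]]' >/dev/null
python3 -c "
from h import *
pt()"
python3 -m crank '[[[0,0.1,0],0,255],[[0,0,0],0,255]]' >/dev/null
python3 -c "
from h import *
pt()"
```

```text
t 11.8 th(contact) 0.429 r 0.1766 Ftan -13.51 Fn -13.8 Fx -3.87 Fz 1.56 p [0.5945 0.3443 0.034 ] yaw 2.056
t 12.0 th(contact) 0.433 r 0.1767 Ftan -13.74 Fn -14.03 Fx -4.12 Fz 1.92 p [0.5951 0.3446 0.034 ] yaw 2.056
t 12.2 th(contact) 0.437 r 0.1767 Ftan -14.94 Fn -15.2 Fx -4.01 Fz 2.37 p [0.5958 0.3448 0.034 ] yaw 2.056
```

```bash

python3 -m crank '[[[0,0.1,0],0,255],[[0,0,0],0,255]]' >/dev/null
python3 -c "
from h import *
pt()"
python3 -m crank '[[[0,0.1,0],0,255],[[0,0,0],0,255]]' >/dev/null
python3 -c "
from h import *
pt()"
python3 -m crank '[[[0,0.1,0],0,255],[[0,0,0],0,255]]' >/dev/null
python3 -c "
from h import *
pt()
p,d=get_image('top');cv2.imwrite('pics/t9.png',cv2.resize(p[190:270,200:300,::-1],None,fx=7,fy=7,interpolation=cv2.INTER_CUBIC))"
```

```text
t 12.4 th(contact) 0.442 r 0.1768 Ftan -15.72 Fn -16.0 Fx -4.78 Fz 2.03 p [0.5966 0.3451 0.0339] yaw 2.056
t 12.6 th(contact) 0.445 r 0.1768 Ftan -17.02 Fn -17.25 Fx -4.1 Fz 3.84 p [0.5972 0.3453 0.0339] yaw 2.056
t 12.8 th(contact) 0.449 r 0.1769 Ftan -17.95 Fn -18.22 Fx -5.38 Fz 4.6 p [0.5978 0.3456 0.0339] yaw 2.056
```

View pics/t9.png

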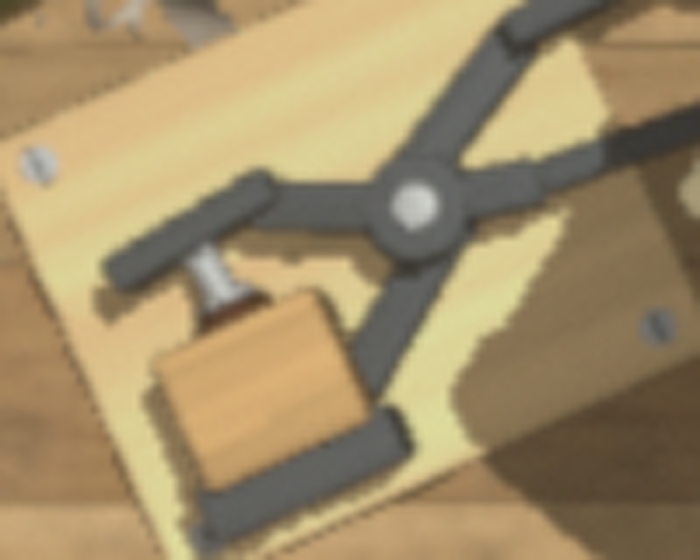

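```bash

python3 -m crank '[[[-0.05,0.1,-0.05],0,255],[[0,0,0],0,255]]' >/dev/null
python3 -c "
from h import *
pt()"
python3 -m crank '[[[0,0.1,0],0,255],[[0,0,0],0,255]]' >/dev/null
python3 -c "
from h import *
pt()"
```

```text
t 13.05 th(contact) 0.452 r 0.1769 Ftan -18.97 Fn -19.16 Fx -3.8 Fz 2.36 p [0.5983 0.3458 0.034 ] yaw 2.057
t 13.25 th(contact) 0.457 r 0.177 Ftan -18.72 Fn -18.9 Fx -4.02 Fz 3.68 p [0.5991 0.3461 0.034 ] yaw 2.057
```

```bash

python3 -m crank '[[[0,0.1,0],0,255],[[0,0,0],0,255]]' >/dev/null
python3 -c "
from h import *
pt()"
python3 -m crank '[[[0,0,0],0,255]]' >/dev/null
python3 -c "
from h import *
pt()"
```

```text
t 13.45 th(contact) 0.461 r 0.177 Ftan -21.33 Fn -21.49 Fx -4.2 Fz 4.11 p [0.5998 0.3463 0.0339] yaw 2.057
t 13.55 th(contact) 0.461 r 0.177 Ftan -21.35 Fn -21.52 Fx -4.48 Fz 4.87 p [0.5997 0.3463 0.0339] yaw 2.057
```

```bash

python3 -m crank '[[[0,-0.2,-0.1],0,255],[[0,-0.4,0],0,255],[[0,-0.8,0],0,255],[[0,-1.2,0],0,255],[[0,0,0],0,255]]' 
python3 -c "
from h import *
pt()
p,d=get_image('top');cv2.imwrite('pics/t10.png',cv2.resize(p[150:270,200:360,::-1],None,fx=5,fy=5,interpolation=cv2.INTER_CUBIC))
p,d=get_image('wrist');cv2.imwrite('pics/w10.png',p[:,:,::-1])"
```

```text
clock: 14.05
position: [0.5811, 0.3387, 0.0378]
ee_rot: [1.621, 2.69, 0.001]
force: [-0.6, -0.5, 0.2]
width: 0.007
t 14.05 th(contact) 0.347 r 0.1769 Ftan -0.73 Fn -0.76 Fx -0.15 Fz 0.19 p [0.5811 0.3387 0.0378] yaw 2.057
```

View pics/t10.png

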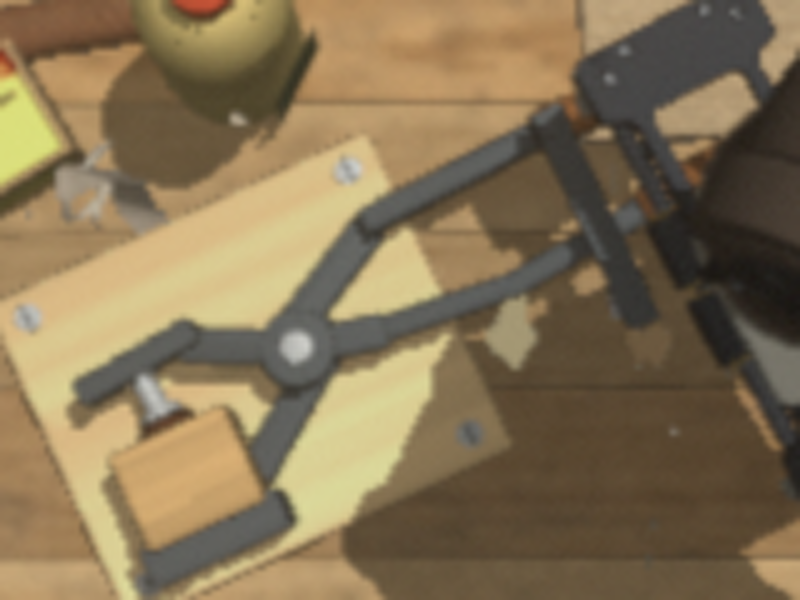

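View pics/w10.png

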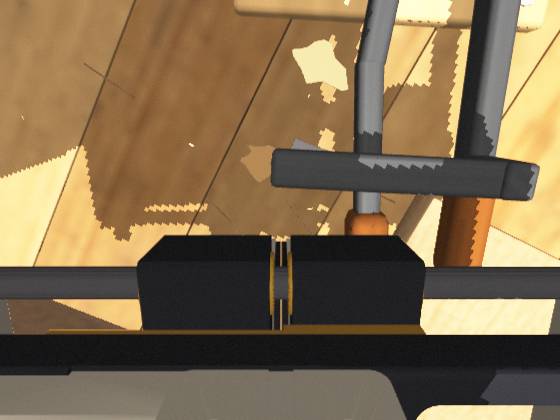

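```bash

python3 -c "
from h import *
s,p,R=pose()
c=get_calibration('wrist')
q=w(c,367,213,z=.05); print('wood start mid',q)
for a,b in((346,213),(387,213),(358,165),(381,165)): print((a,b),w(c,a,b,z=.05).round(4))
for th in (.40,.42,.44,.46): 
  g=grip_at(th); print(th,g.round(4),'start',grip_at(th,.152).round(4))
print('tool yaw',np.arctan2(R[1,0],R[0,0]))
c=get_calibration('top')
f=lambda a,b:(200+a/5,150+b/5)
for a,b in((297,347),(628,216),(400,322),(520,282)): print(w(c,*f(a,b),z=.048).round(4))
"
```

```text
wood start mid [0.60315927 0.37973055 0.05      ]
(346, 213) [0.5952 0.3755 0.05  ]
(387, 213) [0.6108 0.3837 0.05  ]
(358, 165) [0.5891 0.3957 0.05  ]
(381, 165) [0.5976 0.4001 0.05  ]
0.4 [0.6161 0.3513] start [0.6051 0.3782]
0.42 [0.6195 0.3527] start [0.6079 0.3793]
0.44 [0.6228 0.3542] start [0.6107 0.3806]
0.46 [0.6261 0.3557] start [0.6135 0.3819]
tool yaw 2.0560737736580257
[0.5473 0.5187 0.048 ]
[0.6007 0.3832 0.048 ]
[0.5574 0.4767 0.048 ]
[0.5737 0.4276 0.048 ]
```

```bash

python3 -m crank '[[[0,0,-2],0,255],[[0,0,-1.8],0,255],[[0,0,0],0,255]]' 
python3 -m crank '[[[-0.2,1.5,0],0,255],[[-0.2,1.8,0],0,255],[[0,0,0],0,255]]' 
python3 -c "
from h import *
pt();s,p,R=pose(); print((R.T@(np.array([.618,.353,.05])-p))*100)"
```

```text
clock: 14.45
position: [0.5833, 0.3406, 0.0788]
ee_rot: [1.622, 2.688, 0.009]
force: [-0.2, 0.6, -0.3]
width: 0.004
clock: 14.75
position: [0.6146, 0.3509, 0.0753]
ee_rot: [1.624, 2.688, 0.003]
force: [0.1, -0.4, -0.1]
width: 0.007
t 14.75 th(contact) 0.547 r 0.1801 Ftan -0.09 Fn -0.07 Fx -0.38 Fz -0.05 p [0.6146 0.3509 0.0753] yaw 2.055
[0.02791476 0.39310862 2.52602526]
```

```bash

python3 -m crank '[[[0,0,1.2],0,255],[[0,0,1],0,255],[[0,0,0],0,255]]' >/dev/null
python3 -c "
from h import *
pt()"
python3 -m crank '[[[0,0,0.3],0,255],[[0,0,0.3],0,255],[[0,0,0],0,255]]' >/dev/null
python3 -c "
from h import *
pt()"
```

```text
t 15.05 th(contact) 0.528 r 0.1791 Ftan 0.72 Fn 0.72 Fx -0.01 Fz -0.41 p [0.6112 0.35   0.0514] yaw 2.057
t 15.35 th(contact) 0.532 r 0.1791 Ftan -4.17 Fn -4.16 Fx -0.56 Fz 11.32 p [0.612  0.3504 0.0482] yaw 2.056
```

```bash

python3 -m crank '[[[0,-0.1,0.3],0,255],[[0,-0.1,0.3],0,255],[[0,0,0],0,255]]' >/dev/null
python3 -c "
from h import *
pt()"
python3 -m crank '[[[0,-0.1,0.3],0,255],[[0,0,0],0,255]]' >/dev/null
python3 -c "
from h import *
pt()"
```

```text
t 15.65 th(contact) 0.524 r 0.1803 Ftan -4.6 Fn -4.51 Fx -3.18 Fz 14.18 p [0.6113 0.3487 0.0427] yaw 2.055
t 15.85 th(contact) 0.52 r 0.1809 Ftan -3.86 Fn -3.74 Fx -4.68 Fz 15.96 p [0.611  0.3478 0.04  ] yaw 2.055
```

```bash

python3 -c "
from h import *
pt(); g=grip_at(.2,.182); plan([g[0],g[1],.0405],2.055-.17,n=4)
"
```

```text
t 15.85 th(contact) 0.52 r 0.1809 Ftan -3.86 Fn -3.74 Fx -4.68 Fz 15.96 p [0.611  0.3478 0.04  ] yaw 2.055
[[[0.17,-0.74,-0.01],2.43,255],[[0.14,-0.74,-0.01],2.43,255],[[0.1,-0.75,-0.01],2.43,255],[[0.07,-0.75,-0.01],2.43,255]]
```

```bash

python3 -m crank '[[[0.1,-0.7,0],2.4,255],[[0.1,-0.7,0],2.4,255],[[0.1,-0.7,0],2.4,255],[[0.1,-0.7,0],2.4,255]]' 
python3 -c "
from h import *
pt(); p,d=get_image('top');cv2.imwrite('pics/t11.png',cv2.resize(p[150:270,200:360,::-1],None,fx=5,fy=5,interpolation=cv2.INTER_CUBIC))
g=grip_at(.02,.182); plan([g[0],g[1],.0405],np.pi/2+.1,n=5)"
```

```text
clock: 16.25
position: [0.5838, 0.3404, 0.0404]
ee_rot: [1.844, 2.54, 0.002]
force: [-0.2, -4.3, 15.1]
width: 0.004
t 16.25 th(contact) 0.366 r 0.181 Ftan -1.71 Fn -1.55 Fx -4.03 Fz 15.15 p [0.5838 0.3404 0.0404] yaw 1.886
[[[0.14,-0.66,-0.0],2.44,255],[[0.11,-0.66,-0.0],2.44,255],[[0.08,-0.67,-0.0],2.44,255],[[0.06,-0.67,-0.0],2.44,255],[[0.03,-0.67,-0.0],2.44,255]]
```

View pics/t11.png

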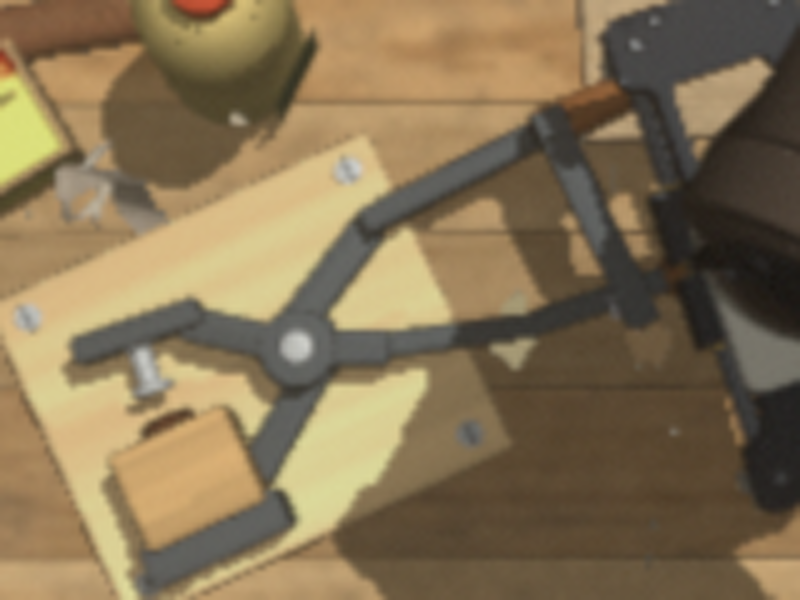

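The handle follows, the pad has left the plug (seen at (167,422), head on the block). I carry on with the opening.

```bash

python3 -m crank '[[[0.1,-0.7,0],2.4,255],[[0.1,-0.7,0],2.4,255],[[0.1,-0.7,0],2.4,255],[[0.1,-0.7,0],2.4,255],[[0,-0.7,0],2.4,255]]' 
python3 -c "
from h import *
pt(); p,d=get_image('top');cv2.imwrite('pics/t12.png',cv2.resize(p[150:270,200:360,::-1],None,fx=5,fy=5,interpolation=cv2.INTER_CUBIC))"
```

```text
clock: 16.8
position: [0.5485, 0.3369, 0.0403]
ee_rot: [2.099, 2.334, 0.003]
force: [-0.8, -1.9, 15.0]
width: 0.007
t 16.8 th(contact) 0.171 r 0.1812 Ftan -1.05 Fn -0.96 Fx -1.76 Fz 15.04 p [0.5485 0.3369 0.0403] yaw 1.677
```

View pics/t12.png

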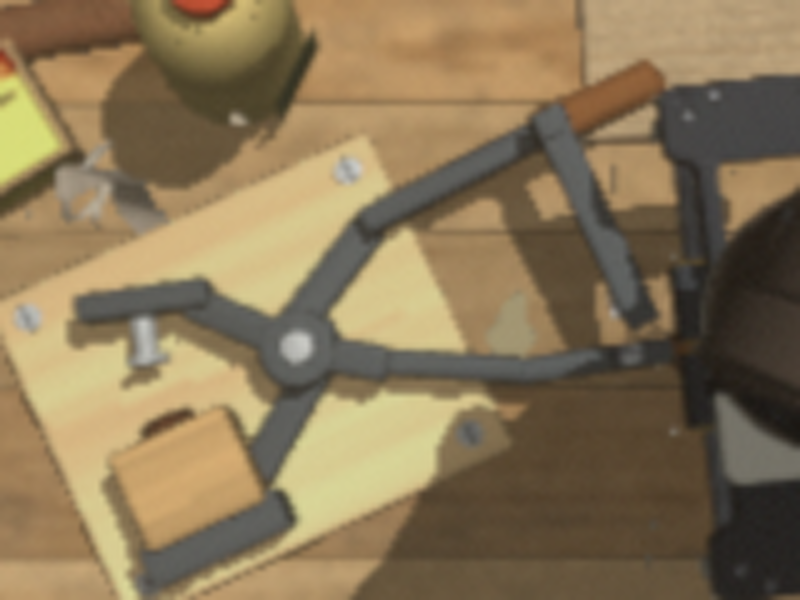

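```bash

python3 -m crank '[[[0,-0.6,0],1,255],[[0,-0.4,0],0,255],[[0,0,-0.8],0,255],[[0,0,-1.5],0,255],[[0,0,-4],0,255]]' 
python3 -m crank '[[[0,0,-4],0,255],[[0,0,-4],0,255],[[0,0,-4],0,255],[[0,0,0],0,255]]' 
python3 -c "
from h import *
pt(); p,d=get_image('top');cv2.imwrite('pics/t13.png',cv2.resize(p[150:270,200:360,::-1],None,fx=5,fy=5,interpolation=cv2.INTER_CUBIC))
p,d=get_image('wrist');cv2.imwrite('pics/w13.png',p[:,:,::-1])"
```

```text
clock: 17.35
position: [0.5358, 0.334, 0.0993]
ee_rot: [-2.117, -2.32, 0.01]
force: [0.1, -0.3, 0.3]
width: 0.007
clock: 17.75
position: [0.539, 0.3382, 0.2277]
ee_rot: [2.117, 2.319, 0.013]
force: [-0.4, 0.6, 0.5]
width: 0.004
t 17.75 th(contact) 0.119 r 0.1792 Ftan -0.31 Fn -0.32 Fx 0.6 Fz 0.55 p [0.539  0.3382 0.2277] yaw 1.662
```

View pics/t13.png

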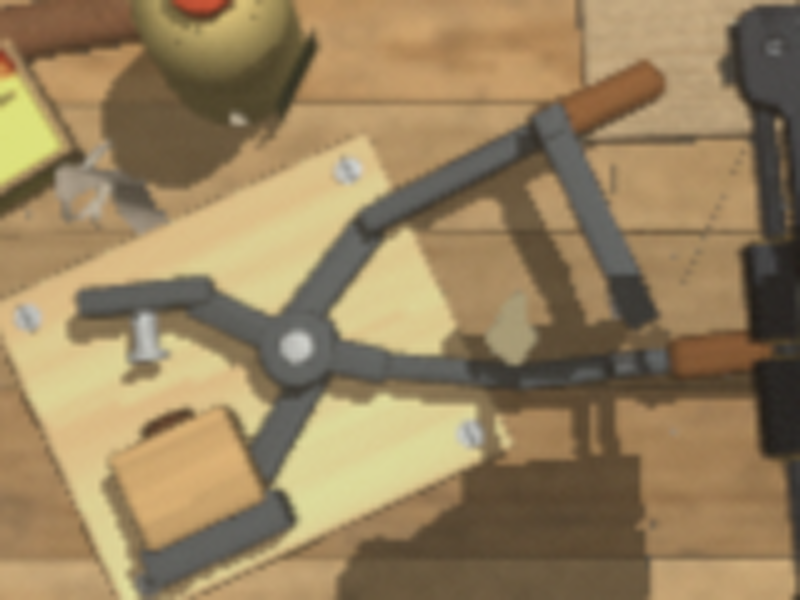

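View pics/w13.png

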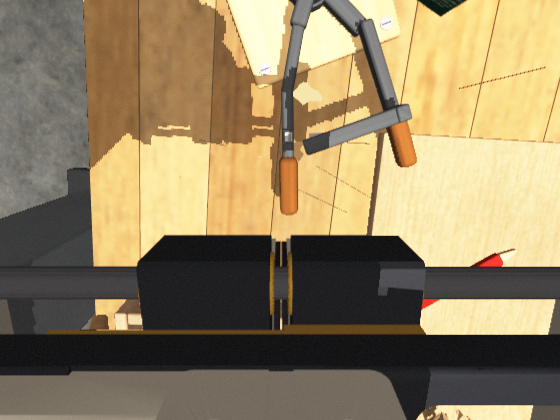

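```bash

python3 -c "
from h import *
show()
p,d=get_image('top');a=cv2.imread('pics/top0.png');b=p[:,:,::-1].copy()
cv2.imwrite('pics/cmp.png',np.hstack([cv2.resize(i[195:265,200:266],None,fx=6,fy=6,interpolation=cv2.INTER_CUBIC) for i in (a,b)]))
g=lambda i:np.float32(cv2.cvtColor(i,cv2.COLOR_BGR2GRAY))
for n,(y0,y1,x0,x1) in dict(jaw=(203,222,212,244),handle=(214,228,268,333)).items(): print(n,cv2.phaseCorrelate(g(a)[y0:y1,x0:x1],g(b)[y0:y1,x0:x1]))
c=get_calibration('top')
X=np.array
m=masks_of('plug','top'); print([(r['score'],np.argwhere(r['region']).mean(0).round(1),r['region'].sum()) for r in m[:2]])
th=.425;x=np.array([np.cos(th),np.sin(th)]);y=np.array([-x[1],x[0]]);P=np.array([.5475,.5188])
if m:
  uv=np.argwhere(m[0]['region']); q=np.array([w(c,u,v,z=.045)[:2] for v,u in uv])-P; print('x',np.percentile(q@x,[2,50,98]),'y',np.percentile(q@y,[2,50,98]))
print('handle depth', [ (u,w(c,u,221,d=d[221,u]).round(4)) for u in (334,340,346)])
"
```

```text
t 17.85 p [0.5377 0.336  0.2224] yaw 1.662 tilt [ 0.002  0.    -1.   ] F [ 0.37 -0.9  -0.51] w 0.004 j [-0.19  0.55 -0.7   1.51  0.37  1.21 -0.86]
jaw ((-0.03823206194479667, 0.04371793351866593), 0.9837385591119527)
handle ((-0.17718096350149892, 0.7730495672334348), 0.7668975128067864)
[(0.49, array([218.6, 261.6]), np.int64(6287))]
x [-0.07188371  0.00495138  0.06696679] y [-0.16036084 -0.00048717  0.10598787]
handle depth [(334, array([0.5437, 0.3663, 0.0467])), (340, array([0.5436, 0.3544, 0.0491])), (346, array([0.5436, 0.3422, 0.0493]))]
```

View pics/cmp.png

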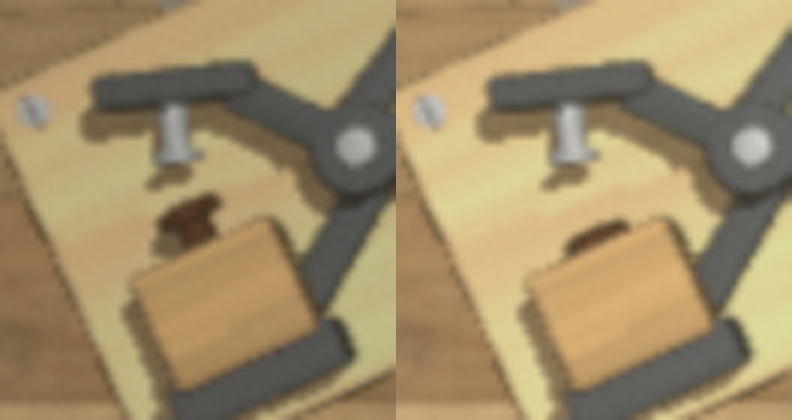

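```bash
python3 -c "
from cell import workorder; print(workorder.sign_off())"
```

```text
the job is handed in; nothing more can be done
None
```

The plug is pressed home, the tongs are released and stand fully open, and the job was handed in at about 18 s. `sign_off` reports no verdict.

**Pressing:** I pushed the movable grip with the shut fingers until it felt stiff. The highest force read at the grip was 21.3 N, against the firm 20 N asked for and the 25 N limit. I then backed off, and the ratchet held the handle closed with the tool force near zero for the required 0.3 s or more.

**Release:** I pressed the grip down about 10 mm with 15–16 N, brought it back to open while it was down, and lifted away.

**Last checks:**
- **Tongs open:** the movable jaw lines up with the starting picture to within 0.05 pixel.
- **Handle sprung up:** its top measures about 49 mm above the bench, as at the start. The handle's image alignment gave a 0.8 pixel offset, but I put this down to changed shadows, because the jaw matched.
- **Plug:** the head sits flat on the block in the picture. I could not measure its depth numerically, because the network's plug mask covered the whole tongs.
- **Hand away:** the tool was about 0.22 m up, with only noise-level force.

Sideways and vertical forces of up to about 6 N appeared during the push. I put these down to friction and relieved them with small shifts.

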